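# Clamp the glued bamboo paddle until the ratchet slips

## Task

The blade of the bamboo stirring paddle has just been glued: lay it on the bed of the little bench clamp, blade first and in line with the bed, and push it gently in under the spindle until the blade's end meets the upright. Then turn the ratchet thimble on top of the clamp clockwise until it slips, stop within an eighth of a turn of slipping, and let go so that the paddle stays clamped. Do not drop the paddle or press it hard against the clamp, and leave the other things where they are.

Things in the scene. Friction and masses are not known exactly. Their poses are not given: they have to be found in the camera images.
- clamp: small steel bench clamp, a C-frame fixed to the crate, open towards its own -y. Origin on the crate surface right below the spindle axis; z up. Base plate 80 mm (x) by 125 mm (y -67 to 57), 12 mm high. Upright 36 mm wide, 78 mm high, at y 22 to 52; from it an arm 36 mm wide reaches over the bed, z 62 to 78, y -20 to 52. Only collar and thimble stand higher.
- stop (a point): middle of the upright's inner face, which stops the blade: clamp x 0, y 22 mm, 33 mm above the crate; y points into the upright, against the way the clamp opens
- mouth (a point): outer, open end of the clamp's bed (clamp x 0, y -82 mm), given at 28 mm above the crate. The bed is a flat steel bar 44 mm wide, 8 mm thick, reaching from here to the upright. Its level top was set by hand somewhere between 24 and 34 mm above the crate (not measured, must be felt); it holds firm.
- spindle: round upright steel spindle, foot 18 mm in diameter; origin at the centre of the foot's underside, at clamp x = y = 0, 48 mm above the crate at the start. It moves straight down or up without turning: down 30 mm per clockwise turn of the thimble (4.77 mm/rad), and stays where it is left. 0.8 to 3 rad bring it down onto a paddle on the bed.
- thimble_grip (a point): point on the thimble's axis, 110 mm above the crate, where to grip it. The ratchet thimble is a ribbed upright aluminium cylinder 36 mm in diameter, 40 mm high, 86 to 126 mm above the crate, above the spindle. It turns in place, without rising or sinking. Below it sits a collar 24 mm in diameter with a small pointer, z 78 to 85 mm. Clockwise seen from above lowers the spindle.
- thimble_top (a point): centre of the thimble's top face, 126 mm above the crate. Turning the thimble takes about 0.2 N m while the spindle moves freely. When the spindle bears on something and this has risen to about 0.36 N m, the thimble slips over the collar at that torque; collar and spindle then stand still, the spindle pressing with about 40 N. Halted in mid-turn, the same rise, 0.1 to 0.2 N m, is felt.
- collar: the collar right below the thimble, origin on the axis 78 mm above the crate, z up; its pointer stands out towards its own -y, in line with the bar on the thimble's top at the start. Collar and thimble turn together (x axes in line) until the ratchet slips; from then on the angle between them is the slip.
- paddle_center (a point): centre of the loose bamboo paddle, half-way up (5 mm above its underside). It lies flat on the crate, 180 mm long in its own y, 10 mm thick throughout, about 50 g: a handle 22 mm wide from y -90 to 30 mm and a blade 34 mm wide from y 30 to 90 mm, square at its end. Axes: y along the paddle towards the blade, z up. It balances about 8 mm from the centre towards the blade.
- paddle_grip (a point): point in the handle, 43 mm from the centre away from the blade, half-way up: gripped across the handle here, the paddle can be pushed home with the fingers clear of bed and frame. Axes as the paddle's.
- paddle_tip (a point): middle of the blade's square end, half-way up (5 mm above the underside); axes as the paddle's
- kettle: aluminium kettle, 150 mm wide, 122 mm high, spout to its -y, handle to +y; origin at the centre of its underside; leave alone
- cups: stack of clear plastic cups, 74 mm wide, 127 mm high; origin at the centre of its underside; leave alone
- sugar: white ceramic sugar pot with lid, 84 mm wide, 86 mm high; origin at the centre of its underside; leave alone
- jar: empty glass jam jar, 68 mm wide, 95 mm high; origin at the centre of its underside; leave alone
- stirrers: bamboo stirrers held by a spring clip, lying flat, 142 by 48 mm; origin at the centre of its underside; leave alone
There are look-alikes about, which are no part of the job. Leave any purple or red look-alike of the part that bears paddle_center alone.

How it is judged:
By the outcome, as a careful person would: the job done as asked, in the order asked, and still so for the second after the job is handed in, with the robot touching nothing.
It also fails if it takes over 64 s, if anything falls off the work surface, if the arm or the gripper's body presses on something with over 40 N, if the wrist force passes 120 N, or if a joint passes its speed limit or range.

## Robot

A 6-joint arm with a two-finger parallel gripper is mounted at the origin on the work surface. World frame = base frame: x ahead of the robot, y to its left, z up, the work surface at z = 0. Lengths are in m, angles in rad, forces in N, time in s.
With the tool pointing down it reaches from about 0.325 to 0.875 m from the base axis. Payload 4.4 kg.
Tool frame: the origin (TCP) lies at the very end of the fingers, on their centre line; the grasp point (between the pads) lies 19 mm behind it; z points along the fingers, y is the line along which they close (so a half turn about z gives the same grasp; the last joint's range is limited). The gripper opens to 85 mm and grips with 20 to 120 N. Pads are 22 mm wide; open, the fingers measure 114 mm over their backs; the gripper's body (76 mm by 85 mm) begins 54 mm behind the grasp point. The pads swing forward as they close: fully open they stand 13 mm farther back than shut.
Start: joints at [1.044, 0.207, 1.542, -0, 1.393, -0.15], TCP at [0.212, 0.535, 0.231] pointing down, gripper open.
Joint ranges: [-2.73, 2.73], [-0.86, 2.22], [0.23, 2.46], [-1.11, 4.25], [0.08, 2.63], [-2.82, 2.82]. Speed limits (rad/s): [2.79, 2.79, 3.14, 3.14, 3.14, 3.14].

## Interface

Orientations are given as a unit quaternion [w, x, y, z].
In Python, from station import env, viewer, hand_in gives the robot as it stands. The module is installed in compiled form; this text tells all that it offers.
- The arm moves only by the shell command python3 -m handwheel 'ROWS' [FORCE]. ROWS is JSON, a list of rows, each a list of 7 numbers: the turn, a rotation vector about the tool's x, y, z in degrees, then the shift along the tool's x, y, z in cm, then the finger opening in cm, from 0 to 8.54. In form: [[wx, wy, wz, dx, dy, dz, claw], ...]. A call has 1 to 20 rows; each row is the pose to reach, as a shift and turn from the pose commanded when the call began, along the tool's axes at that moment; what a row does not reach only later rows make up. A row lasts 1/10 s, in which the tool goes at most 50 mm and 8.59 degrees, less where a joint would pass 70% of its speed; a pose out of reach is approached as far as the arm can. A call with a gripper value outside its range is refused whole. The fingers move at their own pace and stop on an object; FORCE is the grip in N (left out, the last holds). Time passes only in rows, so rows that repeat a pose let the fingers close. It gives the time, the measured TCP pose, the force, the opening and the grip force at its end, in the units of the state.
- env.observe(): the state, without advancing time (a new reading comes with each control period).
- viewer.get_image(name): name is "scene" or "top" or "wrist"; returns the picture (480x640x3 uint8, red, green, blue); there is no depth.
- viewer.camera_params(name): a dict with "fx", "fy", "cx", "cy" (pixels), "rvec" (rotation vector, rad) and "tvec" (3), from world to camera coordinates, as OpenCV has them. Camera axes: x right, y down, z forward; pixel columns grow to the right and rows downward; lengths in m; the calibration is good to about 2 mm. A picture is of the moment at which its call begins: read the wrist's pose just before it. camera_params takes no time and is no camera call; for the wrist camera it gives the pose at the moment of the call.
- hand_in(): hands the job in; it is judged then, once.
Trained networks look in the newest picture that a camera, given by its name, has taken for a name from the list of things; names that differ only in an ending like _2 or _b are one class to them, and where a whole thing is asked for, a point or a joint stands for the part that bears it (a point fixed in the world has none). Each returns a list of dicts, best first, with "score" (0 to 1); they miss things now and then, are a little off and sometimes report something else, mostly with a low value. They report only what shows in the picture. A call takes as long as a camera call. They do not tell look-alikes from the thing itself.
- viewer.cut_out(camera, label): "mask" (480x640 bool, what is visible of it).
- viewer.pinpoint(camera, label): "point" ([x, y, z] in m, in world coordinates, good to about 4 mm: a listed point, or the origin of a listed thing).
The state is a dict: "t": time; "joint_pos": joint angles; "qvel": joint speeds; "effort": joint torques, N m; "tcp_pos": TCP position; "orientation": TCP orientation; "force": force on the tool from outside, world axes, zero at the start; "torque": the same for the moment, N m; "grip_width": opening from 0.0 (shut) to 1.0 (fully open); "gripper_force": force on a finger pad.
Only numpy, scipy, OpenCV 4.12 (cv2) and the standard library are available. Lean on these libraries where they do the work, as an engineer would, in place of code of your own. Each camera call takes 0.05 s, during which the arm holds its last target. There are 200 camera calls.

## Working session

There is one attempt and no reset: what is moved stays moved. The work goes in short steps, Python scripts to look and compute and a shell command to move; the robot and the scene stay as the last step left them, time stands still between calls to the robot, and variables do not carry over. Pictures are saved under pics/ and viewed, at most 10 in all, crops included, and the job is handed in when it is done.

```bash
mkdir -p pics; cat > h.py <<'E'
import numpy as np, cv2
from scipy.spatial.transform import Rotation as R
from station import env, viewer, hand_in
def pix(c,p):
    k=viewer.camera_params(c); K=np.array([[k['fx'],0,k['cx']],[0,k['fy'],k['cy']],[0,0,1.]])
    q,_=cv2.projectPoints(np.array(p,float).reshape(-1,3),np.array(k['rvec'],float),np.array(k['tvec'],float),K,None); return q.reshape(-1,2)
def atz(c,uv,z):
    k=viewer.camera_params(c); M=R.from_rotvec(np.ravel(k['rvec'])).as_matrix(); o=-M.T@np.ravel(k['tvec'])
    d=M.T@np.array([(uv[0]-k['cx'])/k['fx'],(uv[1]-k['cy'])/k['fy'],1]); return o+d*(z-o[2])/d[2]
def rot(): 
    s=env.observe(); q=s['orientation']; return R.from_quat([q[1],q[2],q[3],q[0]]),np.array(s['tcp_pos'])
def go(p,yawdeg=None):
    """shift in tool cm to world p"""
    r,t=rot(); return np.round(r.inv().apply(np.array(p)-t)*100,2)
def st():
    s=env.observe(); r,t=rot(); m=r.as_matrix()
    print('t',round(s['t'],2),'tcp',np.round(t,4),'x',np.round(m[:,0],3),'y',np.round(m[:,1],3),'z',np.round(m[:,2],3),'F',np.round(s['force'],2),'T',np.round(s['torque'],3),'w',round(s['grip_width'],3),'gf',np.round(s['gripper_force'],1),'q6',np.round(s['joint_pos'],3))
E
python3 - <<'E'
from h import *
st()
for c in ['top','scene']:
    im=viewer.get_image(c); cv2.imwrite(f'pics/{c}0.png',im[:,:,::-1])
    for l in ['paddle_center','paddle_grip','paddle_tip','stop','mouth','thimble_top','thimble_grip','collar','clamp','spindle']+(['kettle','cups','sugar','jar','stirrers'] if c=='top' else []):
        for d in viewer.pinpoint(c,l)[:4]: print(c,l,round(d['score'],2),np.round(d['point'],4),np.round(pix(c,d['point'])[0]))
E
```

```text
t 0.0 tcp [0.2112 0.534  0.2301] x [-0.93   0.368  0.   ] y [ 0.368  0.93  -0.002] z [-0.001 -0.002 -1.   ] F [-0.38  0.11  0.08] T [0.043 0.018 0.02 ] w 1.001 gf 0.0 q6 [ 1.044  0.207  1.543  0.     1.393 -0.15 ]
top paddle_center 0.79 [ 0.3706 -0.1609  0.0018] [371. 320.]
top paddle_center 0.65 [ 0.5291 -0.2386  0.0046] [399. 262.]
top paddle_center 0.64 [ 0.5427 -0.4646  0.0028] [480. 258.]
top paddle_grip 0.96 [ 0.5589 -0.5042  0.0066] [495. 252.]
top paddle_grip 0.7 [ 0.5187 -0.2809  0.0019] [414. 266.]
top paddle_tip 0.92 [ 0.5227 -0.3825  0.0099] [451. 265.]
top paddle_tip 0.8 [ 0.4183 -0.0833  0.0034] [343. 302.]
top paddle_tip 0.66 [ 0.5433 -0.1491  0.0072] [366. 257.]
top stop 0.88 [0.5498 0.1773 0.0342] [248. 252.]
top stop 0.7 [0.5474 0.1571 0.1256] [250. 247.]
top stop 0.62 [ 0.6759 -0.338  -0.0014] [433. 212.]
top mouth 0.63 [0.535  0.0769 0.0279] [285. 258.]
top thimble_top 0.69 [0.5449 0.1583 0.1245] [250. 248.]
top thimble_grip 0.69 [0.5459 0.1568 0.1107] [251. 249.]
top collar 0.74 [0.5474 0.1548 0.0793] [254. 250.]
top clamp 0.96 [ 5.409e-01  1.603e-01 -3.000e-04] 
[... 724 characters left out ...]
  0.0067] [223. 279.]
scene paddle_tip 0.96 [ 0.5245 -0.3773  0.0067] [180. 287.]
scene paddle_tip 0.85 [ 0.4197 -0.087   0.0008] [298. 233.]
scene paddle_tip 0.7 [ 0.5393 -0.1537  0.0056] [279. 275.]
scene paddle_tip 0.25 [ 0.5308 -0.2406  0.006 ] [241. 278.]
scene stop 0.73 [0.5463 0.1836 0.0348] [421. 244.]
scene mouth 0.89 [0.5371 0.0759 0.0262] [376. 251.]
scene mouth 0.51 [ 0.6735 -0.3357  0.003 ] [204. 341.]
scene thimble_top 0.86 [0.5444 0.1596 0.1278] [417. 218.]
scene thimble_grip 0.73 [0.5417 0.1559 0.109 ] [414. 223.]
scene thimble_grip 0.54 [ 0.5305 -0.2381  0.0067] [242. 278.]
scene collar 0.9 [0.5436 0.1614 0.0768] [414. 232.]
scene clamp 0.9 [0.5435 0.1598 0.0007] [409. 254.]
```

View pics/top0.png

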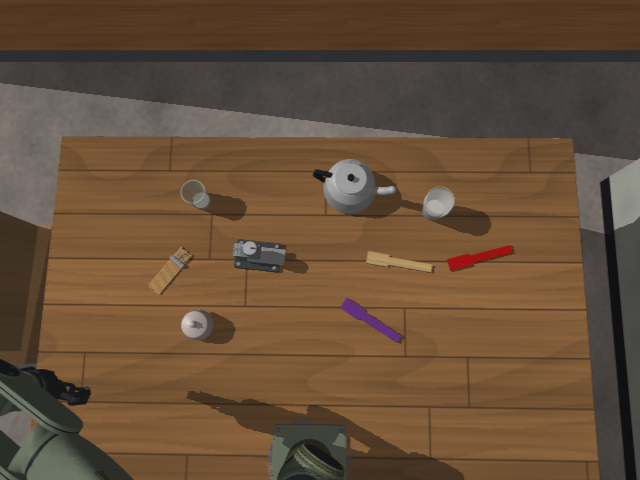

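View pics/scene0.png

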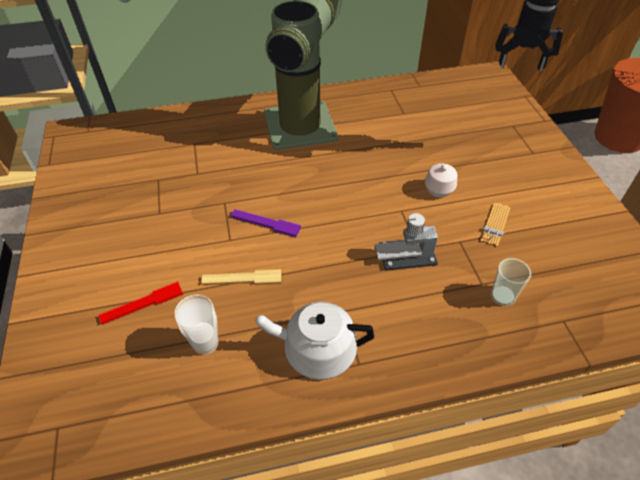

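The candidates in the top view are bamboo-coloured (399,262), purple (371,320) and red (480,258). The bamboo-coloured one fits, because the task is about the bamboo paddle and purple and red are excluded. The clamp is at (260,255), opening to the right (-y). I'll confirm the paddle in a crop and work out the wrist camera geometry.

```bash
python3 - <<'E'
from h import *
im=cv2.imread('pics/top0.png')[220:350,320:530]; cv2.imwrite('pics/crop0.png',cv2.resize(im,None,fx=3.5,fy=3.5,interpolation=cv2.INTER_CUBIC))
k=viewer.camera_params('wrist'); M=R.from_rotvec(np.ravel(k['rvec'])).as_matrix(); o=-M.T@np.ravel(k['tvec'])
r,t=rot(); print('cam in tool',r.inv().apply(o-t),'fwd',r.inv().apply(M[2]),'right',r.inv().apply(M[0]),k['fx'],k['cx'],k['cy'])
yaw=-6.5; 
print('to over clamp',go([0.50,0.10,0.33]))
E
```

```text
cam in tool [ 0.0752377   0.00037406 -0.14326061] fwd [-2.93290579e-01  7.01493731e-04  9.56023088e-01] right [-7.06236375e-04  9.99999299e-01 -9.50422355e-04] 384.565427226979 321.3690661288935 233.36883377684464
to over clamp [-42.81 -29.81  -9.87]
```

View pics/crop0.png

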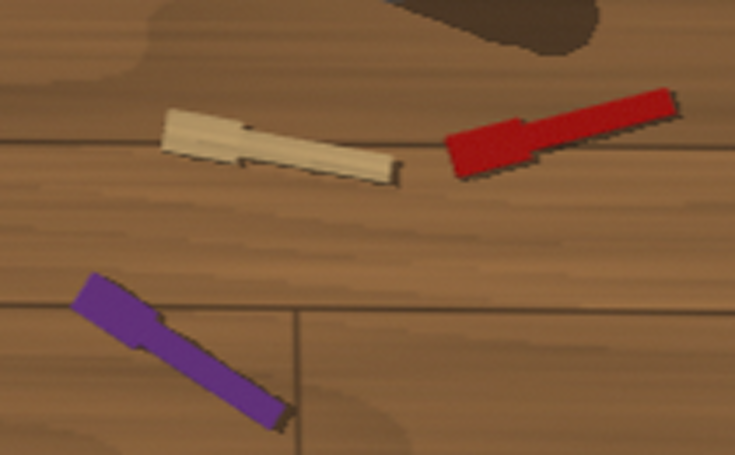

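The crop shows the bamboo paddle at (280,145), handle to the right and blade to the left. It is clearly neither purple nor red. Next I move over the clamp mouth to measure it with the wrist camera.

```bash
python3 - <<'E'
from h import *
print(go([0.52,0.04,0.25]))
E
python3 -m handwheel '[[0,0,75,-46.8,-34.5,-2,8.5],[0,0,75,-46.8,-34.5,-2,8.5],[0,0,75,-46.8,-34.5,-2,8.5],[0,0,75,-46.8,-34.5,-2,8.5],[0,0,75,-46.8,-34.5,-2,8.5],[0,0,75,-46.8,-34.5,-2,8.5],[0,0,75,-46.8,-34.5,-2,8.5],[0,0,75,-46.8,-34.5,-2,8.5],[0,0,75,-46.8,-34.5,-2,8.5],[0,0,75,-46.8,-34.5,-2,8.5],[0,0,75,-46.8,-34.5,-2,8.5],[0,0,75,-46.8,-34.5,-2,8.5],[0,0,75,-46.8,-34.5,-2,8.5],[0,0,75,-46.8,-34.5,-2,8.5],[0,0,75,-46.8,-34.5,-2,8.5]]'
python3 - <<'E'
from h import *
st()
im=viewer.get_image('wrist'); cv2.imwrite('pics/w1.png',im[:,:,::-1])
for l in ['paddle_tip','stop','mouth','thimble_top','thimble_grip','collar','clamp','spindle']:
    for d in viewer.pinpoint('wrist',l)[:2]: print(l,round(d['score'],2),np.round(d['point'],4),np.round(pix('wrist',d['point'])[0]))
E
```

```text
[-46.88 -34.65  -1.87]
t: 2.85
tcp_pos: [0.5191, 0.0426, 0.2511]
orientation: [-0.0, 0.746, 0.666, -0.0]
force: [-0.3, -0.6, -0.0]
grip_width: 0.994
gripper_force: 0.0
t 2.85 tcp [0.5191 0.0426 0.2511] x [0.114 0.994 0.   ] y [ 0.994 -0.114 -0.001] z [-0.001  0.001 -1.   ] F [-0.26 -0.62 -0.04] T [0.006 0.053 0.   ] w 0.994 gf 0.0 q6 [-0.085  0.076  1.648  0.     1.418  0.029]
paddle_tip 0.95 [ 0.5466 -0.1528  0.0028] [364. 353.]
mouth 0.8 [0.5389 0.0796 0.0267] [338. 156.]
thimble_top 0.73 [0.5453 0.1599 0.1272] [341.  43.]
thimble_grip 0.65 [0.55   0.157  0.1081] [347.  51.]
collar 0.66 [0.5439 0.1573 0.0768] [336.  58.]
clamp 0.9 [ 0.5517  0.1559 -0.0006] [341.  70.]
```

View pics/w1.png

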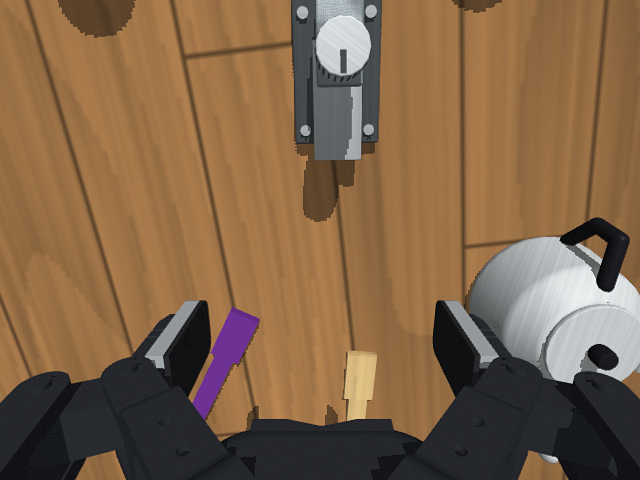

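The clamp is at the top centre of the wrist view: thimble top (343,46), bed end (315–361,159), base bolts (302,12), (370,11), (305,131) and (368,130). The real paddle's blade is at (361,352). I'll compute the clamp axis and the paddle pose.

```bash
python3 - <<'E'
from h import *
A=lambda u,z: atz('wrist',u,z)
b=[A(u,.014) for u in [(302,12),(370,11),(305,131),(368,130)]]; print(np.round(b,4))
d=(b[0]+b[1]-b[2]-b[3])/2; print('axis ang bolts',np.degrees(np.arctan2(d[1],d[0])))
im=cv2.imread('pics/w1.png'); g=cv2.cvtColor(im,cv2.COLOR_BGR2GRAY)
print('thimble',A((343,46),.126),'bed end z29',A((315,159),.029),A((361,159),.029),'base front',A((295,142),.012),A((378.5,142),.012))
m=viewer.cut_out('wrist','clamp')
if m: 
    mk=m[0]['mask']; ys,xs=np.nonzero(mk); print(m[0]['score'],xs.min(),xs.max(),ys.min(),ys.max())
    L=[];Rr=[]
    for y in range(5,135,5):
        x=np.nonzero(mk[y])[0]
        if len(x): L.append(A((x.min()-.5,y),.012)[:2]); Rr.append(A((x.max()+.5,y),.012)[:2])
    L=np.array(L);Rr=np.array(Rr)
    for s in (L,Rr):
        p=np.polyfit(s[:,1],s[:,0],1); print('edge x at y=.1:',np.polyval(p,.1),'ang',90-np.degrees(np.arctan(p[0])))
m=viewer.cut_out('top','paddle_center')
for q in m[:3]:
    ys,xs=np.nonzero(q['mask']); w=np.array([atz('top',(x,y),.01)[:2] for x,y in zip(xs,ys)])
    c=w.mean(0); e,v=np.linalg.eigh(np.cov(w.T)); v=v[:,1]*np.sign(v[1,1]); print('paddle',len(xs),c,np.degrees(np.arctan2(v[1],v[0])),'ext',np.ptp((w-c)@v))
E
```

```text
[[0.5213 0.2057 0.014 ]
 [0.5808 0.1996 0.014 ]
 [0.5111 0.1049 0.014 ]
 [0.571  0.0989 0.014 ]]
axis ang bolts 84.31621928704303
thimble [0.54659727 0.15742887 0.126     ] bed end z29 [0.51781748 0.07906985 0.029     ] [0.56071    0.07410842 0.029     ] base front [0.50003862 0.0957075  0.012     ] [0.5804938  0.08640592 0.012     ]
0.86 291 382 0 160
edge x at y=.1: 0.5009783708268642 ang 84.11366065293431
edge x at y=.1: 0.5811754174958108 ang 84.13253664047383
paddle 654 [ 0.52988644 -0.22834622] 80.31295089743564 ext 0.18063172611569833
paddle 654 [ 0.5440176  -0.45224061] 104.98114573845135 ext 0.18184357960848413
paddle 634 [ 0.37387432 -0.15049108] 56.82033453588991 ext 0.17929511870653447
```

```bash

python3 -m handwheel '[[0,0,3.2,-32,3.9,13,5],[0,0,3.2,-32,3.9,13,5],[0,0,3.2,-32,3.9,13,5],[0,0,3.2,-32,3.9,13,5],[0,0,3.2,-32,3.9,13,5],[0,0,3.2,-32,3.9,13,5],[0,0,3.2,-32,3.9,13,5],[0,0,3.2,-32,3.9,13,5],[0,0,3.2,-32,3.9,13,5],[0,0,3.2,-32,3.9,13,5]]'
python3 - <<'E'
from h import *
st()
im=viewer.get_image('wrist'); cv2.imwrite('pics/w2.png',im[:,:,::-1])
for l in ['paddle_tip','paddle_center','paddle_grip']:
    for d in viewer.pinpoint('wrist',l)[:2]: print(l,round(d['score'],2),np.round(d['point'],4),np.round(pix('wrist',d['point'])[0]))
for q in viewer.cut_out('wrist','paddle_center')[:2]:
    mk=q['mask']; ys,xs=np.nonzero(mk); print(q['score'],xs.min(),xs.max(),ys.min(),ys.max())
    L=[];C=[]
    for y in range(ys.min()+4,ys.max()-3,3):
        x=np.nonzero(mk[y])[0]
        if len(x)>5:
            a=atz('wrist',(x.min()-.5,y),.01);b=atz('wrist',(x.max()+.5,y),.01); C.append(((a+b)/2)[:2]);L.append(np.linalg.norm(b-a))
    C=np.array(C); L=np.array(L); print(np.round(np.c_[C,L][::6],4))
    p=np.polyfit(C[:,1],C[:,0],1); print('ang',90-np.degrees(np.arctan(p[0])),'x at -.28',np.polyval(p,-.28),'tip',atz('wrist',(xs.mean(),ys.min()),.01))
E
```

```text
t: 4.4
tcp_pos: [0.5221, -0.28, 0.1216]
orientation: [0.0, 0.765, 0.644, 0.0]
force: [0.6, -0.3, -0.3]
grip_width: 0.584
gripper_force: 0.0
t 4.4 tcp [ 0.5221 -0.28    0.1216] x [0.17  0.986 0.   ] y [ 0.986 -0.17   0.   ] z [ 0.  0. -1.] F [ 0.6  -0.33 -0.3 ] T [-0.011 -0.072  0.003] w 0.584 gf 0.0 q6 [-6.380e-01  3.520e-01  1.598e+00  1.000e-03  1.192e+00 -4.680e-01]
paddle_tip 0.96 [ 5.493e-01 -1.510e-01 -3.000e-04] [329.  21.]
paddle_tip 0.66 [ 0.5226 -0.3791  0.0017] [343. 346.]
paddle_center 0.92 [ 0.3692 -0.1634  0.0041] [54. 94.]
paddle_center 0.82 [ 0.5296 -0.2406  0.0058] [322. 171.]
paddle_grip 0.83 [ 0.3491 -0.2005  0.0056] [ 45. 157.]
paddle_grip 0.6 [ 0.5197 -0.2827  0.0088] [318. 234.]
0.77 326 395 336 423
[[ 0.5371 -0.371   0.0114]
 [ 0.5269 -0.3853  0.0385]
 [ 0.5318 -0.4027  0.0399]
 [ 0.5365 -0.4207  0.039 ]
 [ 0.5382 -0.4387  0.0332]]
ang 98.68810387654102 x at -.28 0.5139762170240072 tip [ 0.53820552 -0.3676508   0.01      ]
0.76 293 349 19 295
[[ 0.5436 -0.1535  0.0339]
 [ 0.5417 -0.163   0.0337]
 [ 0.5397 -0.1728  0.0335]
 [ 0.5385 -0.1829  0.034 ]
 [ 0.5368 -0.1933  0.0344]
 [ 0.5346 -0.2038  0.0342]
 [ 0.5331 -0.2147  0.0225]
 [ 0.5305 -0.2258  0.0228]
 [ 0.5292 -0.2373  0.0218]
 [ 0.5275 -0.2492  0.0214]
 [ 0.5251 -0.2612  0.0224]
 [ 0.523  -0.2737  0.0227]
 [ 0.5211 -0.2866  0.0209]
 [ 0.5185 -0.2997  0.0219]
 [ 0.5158 -0.3132  0.0215]]
ang 80.37012930829286 x at -.28 0.5219078024193586 tip [ 0.54386145 -0.15139401  0.01      ]
```

View pics/w2.png

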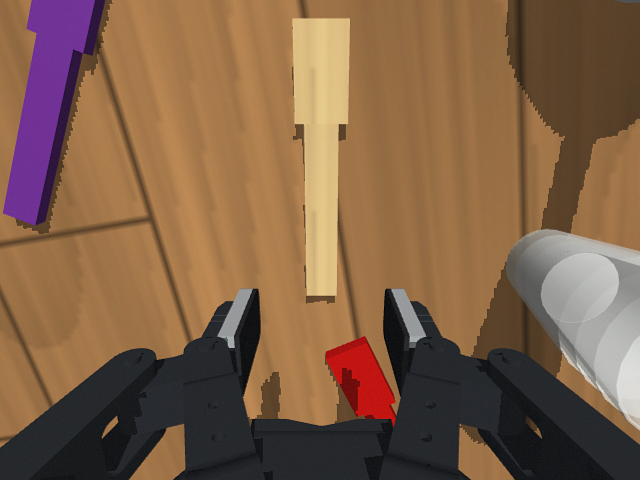

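The bamboo paddle at (322,160) lies between the fingers and in line with them. I descend and grip it.

```bash

python3 -m handwheel '[[0,0,0,-0.27,-0.05,5,5],[0,0,0,-0.27,-0.05,9.5,5],[0,0,0,-0.27,-0.05,11.3,5],[0,0,0,-0.27,-0.05,11.8,4.2],[0,0,0,-0.27,-0.05,11.8,2.8],[0,0,0,-0.27,-0.05,11.8,2],[0,0,0,-0.27,-0.05,11.8,1.5],[0,0,0,-0.27,-0.05,11.8,1.5],[0,0,0,-0.27,-0.05,11.8,1.5]]' 45
python3 -c "
from h import *
st()"
```

```text
t: 5.55
tcp_pos: [0.5218, -0.2839, 0.0047]
orientation: [0.001, 0.765, 0.644, 0.0]
force: [-0.4, 0.0, 2.8]
grip_width: 0.236
gripper_force: 44.6
t 5.55 tcp [ 0.5218 -0.2839  0.0047] x [ 0.17   0.985 -0.001] y [ 0.985 -0.17   0.002] z [ 0.002 -0.001 -1.   ] F [-0.37  0.    2.78] T [ 0.027  0.002 -0.014] w 0.236 gf 44.6 q6 [-0.644  0.518  1.646  0.     0.975 -0.473]
```

```bash

python3 -m handwheel '[[0,0,0,0,0,-2,1.5],[0,0,0,0,0,-5,1.5],[0,0,-1,4,-0.6,-5,1.5],[0,0,-2,8,-1.2,-5,1.5],[0,0,-3,12,-1.7,-5,1.5],[0,0,-4,16,-2.3,-5,1.5],[0,0,-4,20,-2.9,-5,1.5],[0,0,-4,24,-3.4,-5,1.5],[0,0,-4,26.5,-3.8,-5,1.5],[0,0,-4,27.5,-3.95,-5,1.5],[0,0,-4,27.5,-3.95,-5,1.5],[0,0,-4,27.5,-3.95,-5,1.5]]'
python3 - <<'E'
from h import *
st()
im=viewer.get_image('wrist'); cv2.imwrite('pics/w3.png',im[:,:,::-1])
for l in ['paddle_tip','paddle_center','mouth','thimble_top']:
    for d in viewer.pinpoint('wrist',l)[:2]: print(l,round(d['score'],2),np.round(d['point'],4),np.round(pix('wrist',d['point'])[0]))
E
```

```text
t: 6.75
tcp_pos: [0.529, -0.0065, 0.0535]
orientation: [0.0, 0.742, 0.67, -0.0]
force: [0.0, -0.4, -1.3]
grip_width: 0.239
gripper_force: 44.3
t 6.75 tcp [ 0.529  -0.0065  0.0535] x [ 0.101  0.995 -0.001] y [ 0.995 -0.101  0.001] z [ 0.    -0.001 -1.   ] F [ 0.05 -0.43 -1.29] T [-0.08  -0.006 -0.007] w 0.239 gf 44.3 q6 [-1.760e-01  3.300e-01  1.798e+00 -1.000e-03  1.014e+00 -7.400e-02]
paddle_tip 0.6 [ 4.152e-01 -8.630e-02  1.000e-04] [151. 398.]
paddle_center 0.75 [0.5333 0.0355 0.0493] [322. 203.]
```

View pics/w3.png

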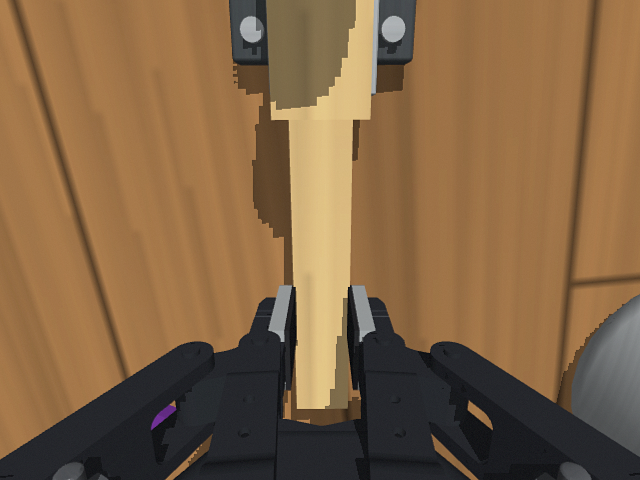

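The paddle is held straight: blade at 271–371 px, clamp base centred at about 323 px, so it sits about 0.6 mm to the left. Now I lower it in steps to feel for the bed.

```bash
cat > chk.py <<'E'
import sys
from h import *
s=env.observe(); f=s['force']; print('z',round(s['tcp_pos'][2],4),'F',np.round(f,2),'T',np.round(s['torque'],3)); 
sys.exit(0 if f[2]<float(sys.argv[1]) else 1)
E
python3 -m handwheel '[[0,0,0,0,0.07,1.0,1.5],[0,0,0,0,0.07,1.3,1.5],[0,0,0,0,0.07,1.3,1.5]]' >/dev/null; python3 chk.py 0.3 &&
python3 -m handwheel '[[0,0,0,0,0,0.1,1.5],[0,0,0,0,0,0.15,1.5],[0,0,0,0,0,0.15,1.5]]' >/dev/null; python3 chk.py 0.3 &&
python3 -m handwheel '[[0,0,0,0,0,0.1,1.5],[0,0,0,0,0,0.15,1.5],[0,0,0,0,0,0.15,1.5]]' >/dev/null && python3 chk.py 0.3 &&
python3 -m handwheel '[[0,0,0,0,0,0.1,1.5],[0,0,0,0,0,0.15,1.5],[0,0,0,0,0,0.15,1.5]]' >/dev/null && python3 chk.py 0.3 &&
python3 -m handwheel '[[0,0,0,0,0,0.1,1.5],[0,0,0,0,0,0.15,1.5],[0,0,0,0,0,0.15,1.5]]' >/dev/null && python3 chk.py 0.3 &&
python3 -m handwheel '[[0,0,0,0,0,0.1,1.5],[0,0,0,0,0,0.15,1.5],[0,0,0,0,0,0.15,1.5]]' >/dev/null && python3 chk.py 0.3 &&
python3 -m handwheel '[[0,0,0,0,0,0.1,1.5],[0,0,0,0,0,0.15,1.5],[0,0,0,0,0,0.15,1.5]]' >/dev/null && python3 chk.py 0.3
```

```text
z 0.039 F [-0.12 -0.06 -0.6 ] T [-0.064  0.004 -0.042]
z 0.0389 F [ 0.4  -0.07 -0.47] T [-0.058  0.031  0.003]
z 0.0373 F [0.1  0.79 0.39] T [-0.056  0.022  0.051]
```

The torque shows no contact, so that force reading was noise. I continue with a torque criterion.

```bash
sed -i "s/^sys.exit.*/sys.exit(0 if f[2]<2 and s['torque'][0]<float(sys.argv[1]) else 1)/" chk.py
python3 -m handwheel '[[0,0,0,0,0,0.1,1.5],[0,0,0,0,0,0.15,1.5]]' >/dev/null; python3 chk.py 0.02 &&
python3 -m handwheel '[[0,0,0,0,0,0.1,1.5],[0,0,0,0,0,0.15,1.5]]' >/dev/null && python3 chk.py 0.02 &&
python3 -m handwheel '[[0,0,0,0,0,0.1,1.5],[0,0,0,0,0,0.15,1.5]]' >/dev/null && python3 chk.py 0.02 &&
python3 -m handwheel '[[0,0,0,0,0,0.1,1.5],[0,0,0,0,0,0.15,1.5]]' >/dev/null && python3 chk.py 0.02 &&
python3 -m handwheel '[[0,0,0,0,0,0.1,1.5],[0,0,0,0,0,0.15,1.5]]' >/dev/null && python3 chk.py 0.02 &&
python3 -m handwheel '[[0,0,0,0,0,0.1,1.5],[0,0,0,0,0,0.15,1.5]]' >/dev/null && python3 chk.py 0.02 &&
python3 -m handwheel '[[0,0,0,0,0,0.1,1.5],[0,0,0,0,0,0.15,1.5]]' >/dev/null && python3 chk.py 0.02; python3 -c "
from h import *
st()"
```

```text
z 0.0357 F [-0.08  0.54 -0.54] T [-0.047  0.009  0.034]
z 0.0341 F [0.47 0.59 0.31] T [-0.033  0.049 -0.012]
z 0.0327 F [ 1.09 -0.32 -0.23] T [-0.01   0.051  0.057]
z 0.0314 F [-0.95 -1.85  2.26] T [-0.025  0.068  0.043]
t 8.7 tcp [ 0.5295 -0.0058  0.0314] x [ 0.101  0.995 -0.   ] y [ 0.995 -0.101  0.   ] z [ 0. -0. -1.] F [-0.95 -1.85  2.26] T [-0.025  0.068  0.043] w 0.237 gf 44.5 q6 [-0.174  0.367  1.804 -0.     0.97  -0.073]
```

```bash
for i in 1 2 3; do python3 -m handwheel '[[0,0,0,0,0,0,1.5]]' >/dev/null; python3 chk.py 0.02; done
```

```text
z 0.0315 F [-1.21 -0.91  2.15] T [-0.001  0.108  0.112]
z 0.0315 F [-1.21 -1.66  2.76] T [-0.05   0.091 -0.016]
z 0.0314 F [-1.18 -1.5   1.67] T [-0.066  0.069  0.068]
```

The sustained ~2.2 N upward force means the blade is on the bed, with the underside at about 27 mm, inside the allowed 24–34 mm. I ease up 0.5 mm and slide in to just short of the stop.

```bash

python3 -m handwheel '[[0,0,0,0,0,-0.05,1.5],[0,0,0,0.5,0,-0.05,1.5],[0,0,0,1,0,-0.05,1.5],[0,0,0,1.5,0,-0.05,1.5],[0,0,0,2,0,-0.05,1.5],[0,0,0,2.2,0,-0.05,1.5]]' >/dev/null; python3 chk.py 0.1; python3 -m handwheel '[[0,0,0,0.5,0,0,1.5],[0,0,0,1,0,0,1.5],[0,0,0,1.5,0,0,1.5],[0,0,0,2,0,0,1.5],[0,0,0,2.4,0,0,1.5],[0,0,0,2.4,0,0,1.5]]' >/dev/null; python3 chk.py 0.1; python3 -c "
from h import *
st()"
```

```text
z 0.032 F [-0.25 -2.32  2.65] T [-0.236  0.044 -0.022]
z 0.0323 F [-0.73 -1.63  5.39] T [-0.24   0.048  0.043]
t 10.2 tcp [0.5346 0.0407 0.0323] x [0.1   0.995 0.   ] y [ 0.995 -0.1    0.001] z [ 0.001  0.    -1.   ] F [-0.73 -1.63  5.39] T [-0.24   0.048  0.043] w 0.238 gf 44.9 q6 [-0.086  0.377  1.788  0.     0.976  0.015]
```

```bash

python3 -m handwheel '[[0,0,0,0,0,-0.08,1.5],[0,0,0,0,0,-0.08,1.5]]' >/dev/null; python3 chk.py 0.1; python3 -m handwheel '[[0,0,0,0.1,0,0,1.5],[0,0,0,0.2,0,0,1.5],[0,0,0,0.2,0,0,1.5]]' >/dev/null; python3 chk.py 0.1; python3 - <<'E'
from h import *
st()
im=viewer.get_image('scene')[200:290,340:470]; cv2.imwrite('pics/s4.png',cv2.resize(im[:,:,::-1],None,fx=5.5,fy=5.5,interpolation=cv2.INTER_CUBIC))
E
```

```text
z 0.0327 F [ 1.26 -0.04  2.22] T [ 0.015 -0.263 -0.054]
z 0.0326 F [ 1.08 -3.41  4.19] T [-0.32  -0.099  0.002]
t 10.7 tcp [0.5343 0.042  0.0326] x [ 0.101  0.995 -0.   ] y [ 0.995 -0.101  0.   ] z [-0. -0. -1.] F [ 1.08 -3.41  4.19] T [-0.32  -0.099  0.002] w 0.236 gf 44.7 q6 [-0.083  0.376  1.787 -0.     0.978  0.018]
```

View pics/s4.png

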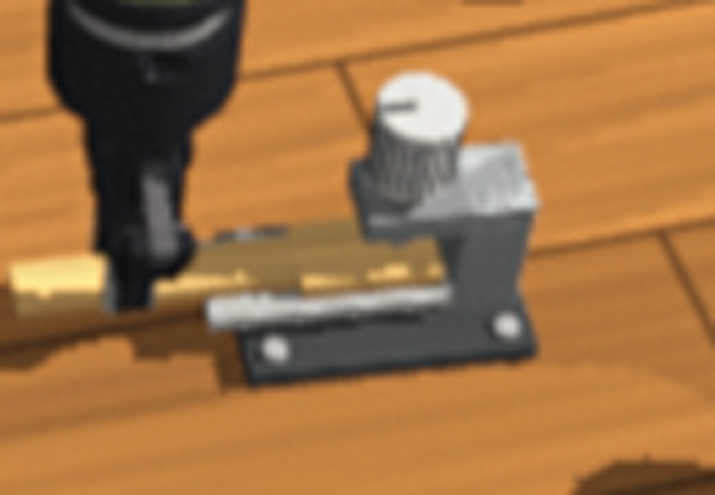

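The scene crop shows the blade lying on the bed under the spindle, its end almost at the upright near (445,270). I unload slightly and creep in.

```bash
sed -i "s/^sys.exit.*/sys.exit(0 if f[1]>-float(sys.argv[1]) else 1)/;s/'z',round(s\['tcp_pos'\]\[2\],4)/np.round(s['tcp_pos'],4)/" chk.py
python3 -m handwheel '[[0,0,0,0,0,-0.1,1.5],[0,0,0,0,0,-0.1,1.5]]' >/dev/null; python3 chk.py 4; 
python3 -m handwheel '[[0,0,0,0.1,0,0,1.5],[0,0,0,0.1,0,0,1.5]]' >/dev/null; python3 chk.py 4 &&
python3 -m handwheel '[[0,0,0,0.1,0,0,1.5],[0,0,0,0.1,0,0,1.5]]' >/dev/null && python3 chk.py 4 &&
python3 -m handwheel '[[0,0,0,0.1,0,0,1.5],[0,0,0,0.1,0,0,1.5]]' >/dev/null && python3 chk.py 4 &&
python3 -m handwheel '[[0,0,0,0.1,0,0,1.5],[0,0,0,0.1,0,0,1.5]]' >/dev/null && python3 chk.py 4 &&
python3 -m handwheel '[[0,0,0,0.1,0,0,1.5],[0,0,0,0.1,0,0,1.5]]' >/dev/null && python3 chk.py 4 ; st=1; python3 chk.py 4
```

```text
[0.5334 0.0426 0.033 ] F [ 0.68 -0.42  0.4 ] T [-0.017 -0.076  0.016]
[0.5336 0.0435 0.0331] F [-0.07 -0.59  0.2 ] T [-0.094  0.078  0.059]
[0.534  0.0445 0.0332] F [ 0.04  0.58 -0.67] T [-0.017 -0.009  0.026]
[0.5344 0.0453 0.0334] F [-0.46 -0.67 -0.02] T [ 0.001 -0.     0.04 ]
[0.5346 0.0462 0.0335] F [ 0.23  1.36 -0.87] T [-0.025 -0.001  0.007]
[0.5346 0.0466 0.0336] F [-0.31 -2.74 -1.25] T [-0.421  0.083 -0.01 ]
[0.5346 0.0466 0.0336] F [-0.31 -2.74 -1.25] T [-0.421  0.083 -0.01 ]
```

```bash

python3 -m handwheel '[[0,0,0,0.05,0,0,1.5],[0,0,0,0.05,0,0,1.5]]' >/dev/null; python3 chk.py 4; python3 -m handwheel '[[0,0,0,0,0,0,1.5]]' >/dev/null; python3 chk.py 4
```

```text
[0.5346 0.0466 0.0335] F [-1.44 -4.53 -0.71] T [-0.881  0.116  0.035]
[0.5346 0.0466 0.0335] F [-1.28 -5.44 -0.07] T [-0.819  0.089  0.035]
```

The paddle meets the stop at 5 N without moving further, at the predicted place. I relax the push, lower the paddle fully onto the bed and release it.

```bash

python3 -m handwheel '[[0,0,0,-0.02,0,0.04,1.5],[0,0,0,-0.05,0,0.08,1.5],[0,0,0,-0.05,0,0.08,1.5]]' >/dev/null; python3 chk.py 4; python3 -m handwheel '[[0,0,0,0,0,0,2.2],[0,0,0,0,0,0,2.4],[0,0,0,0,0,0,2.8],[0,0,0,0,0,0,3.5],[0,0,0,0,0,0,4.5],[0,0,0,0,0,0,4.5]]' 20 >/dev/null; python3 chk.py 4
python3 -m handwheel '[[0,0,0,0,0,-1.5,4.5],[0,0,0,-1,0,-6,5],[0,0,0,-1,0,-11,6],[0,0,0,-1,0,-16,7],[0,0,0,-1,0,-17,7],[0,0,0,-1,0,-17,7]]'
python3 - <<'E'
from h import *
st()
im=viewer.get_image('wrist'); cv2.imwrite('pics/w5.png',im[:,:,::-1])
for l in ['paddle_tip','paddle_center','paddle_grip','mouth','thimble_top','collar']:
    for d in viewer.pinpoint('wrist',l)[:2]: print(l,round(d['score'],2),np.round(d['point'],4),np.round(pix('wrist',d['point'])[0]))
E
```

```text
[0.5347 0.0466 0.0331] F [-2.84 -5.84  3.68] T [-0.872  0.387 -0.043]
[0.5348 0.0473 0.0328] F [-0.08  0.11  0.58] T [ 0.035 -0.028  0.032]
t: 13.75
tcp_pos: [0.5361, 0.037, 0.2072]
orientation: [0.003, 0.742, 0.671, 0.003]
force: [0.6, -0.0, -0.1]
grip_width: 0.821
gripper_force: 0.0
t 13.75 tcp [0.5361 0.037  0.2072] x [0.101 0.995 0.   ] y [ 0.995 -0.101  0.008] z [ 0.008 -0.001 -1.   ] F [ 0.58 -0.02 -0.1 ] T [-0.023 -0.004 -0.004] w 0.821 gf 0.0 q6 [-0.092  0.143  1.668  0.     1.323  0.009]
paddle_center 0.67 [0.5385 0.0888 0.0329] [324. 147.]
paddle_grip 0.56 [0.5302 0.0441 0.0359] [320. 204.]
mouth 0.21 [0.5479 0.1577 0.1271] [330.  20.]
thimble_top 0.81 [0.5458 0.1582 0.1268] [325.  20.]
collar 0.78 [0.5418 0.1587 0.08  ] [318.  38.]
```

View pics/w5.png

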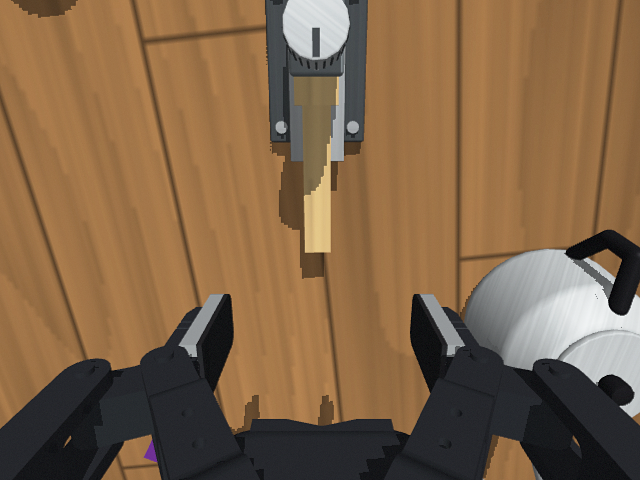

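The paddle lies in line on the bed, handle end at (317,252), blade under the spindle; the thimble top is at (316,22). I'll check these positions and compute the move to the thimble.

```bash
python3 - <<'E'
from h import *
print('handle end',atz('wrist',(317.5,252.5),.037),'expect',[.5466-.102*.158,.158-.9948*.158])
print('thimble',atz('wrist',(316.5,22),.126))
print('px of S',pix('wrist',[.5466,.158,.126]))
r,t=rot(); print(go([.5466,.158,.17]),go([.5466,.158,.091]))
w=(R.from_rotvec([.46,0,0],degrees=True)*R.from_rotvec([0,0,-148],degrees=True)); print(w.as_rotvec(degrees=True), (r*w).as_matrix())
m=viewer.cut_out('wrist','thimble_top')
for q in m[:2]:
    ys,xs=np.nonzero(q['mask']); print(q['score'],xs.min(),xs.max(),ys.min(),ys.max())
E
```

```text
handle end [0.52473799 0.00240458 0.037     ] expect [0.530484, 0.0008216000000000057]
thimble [0.54165491 0.15772479 0.126     ]
px of S [[326.14498852  20.28385569]]
[12.15  0.2   3.07] [12.15  0.23 10.97]
[   0.17035806    0.59410915 -147.99897424] [[-0.61269711 -0.79022609 -0.0120407 ]
 [-0.79029157  0.61272981  0.00118649]
 [ 0.0064401   0.01024262 -0.9999268 ]]
0.58 281 350 0 69
```

```bash
python3 -m handwheel '[[0,0,0,0,0,0,7],[0,0,0,0,0,0,7]]' >/dev/null; python3 - <<'E'
from h import *
st()
im=viewer.get_image('wrist'); cv2.imwrite('pics/w6.png',im[:,:,::-1])
k=viewer.camera_params('wrist'); M=R.from_rotvec(np.ravel(k['rvec'])).as_matrix(); o=-M.T@np.ravel(k['tvec'])
r,t=rot(); print('cam in tool',r.inv().apply(o-t),'fwd',r.inv().apply(M[2]),'right',r.inv().apply(M[0]))
for d in viewer.pinpoint('wrist','thimble_top')[:1]: print(d)
g=cv2.cvtColor(im[:75,270:365],cv2.COLOR_RGB2GRAY); _,b=cv2.threshold(g,150,255,0)
n,l,s,c=cv2.connectedComponentsWithStats(b); i=1+s[1:,4].argmax(); print(s[i],c[i]+[270,0], atz('wrist',(s[i][0]+s[i][2]/2+269.5,s[i][1]+s[i][3]/2),.126))
E
```

```text
t 14.35 tcp [0.5336 0.0372 0.2023] x [0.101 0.995 0.   ] y [ 0.995 -0.101 -0.001] z [-0.001  0.    -1.   ] F [ 0.33  0.17 -1.11] T [-0.019  0.025 -0.026] w 0.818 gf 0.0 q6 [-0.092  0.148  1.672  0.     1.322  0.009]
cam in tool [ 0.07507885 -0.00056074 -0.14323735] fwd [-0.2917282   0.00098128  0.95650075] right [-6.72910820e-04  9.99999016e-01 -1.23113971e-03]
{'point': [0.5463, 0.1583, 0.1276], 'score': 0.75}
[  18    0   69   58 3096] [321.88113695  24.46802326] [0.54567737 0.15448844 0.126     ]
```

Settled, that was only residual motion: the thimble is at (0.546, 0.158), consistent with before. I move over it, winding the wrist back 150°, then descend.

```bash
python3 -m handwheel '[[0,0,-150,4,0,2.7,7],[0,0,-150,8,0,2.7,7],[0,0,-150,12.15,0,2.7,7],[0,0,-150,12.15,0,2.7,7],[0,0,-150,12.15,0,2.7,7],[0,0,-150,12.15,0,2.7,7],[0,0,-150,12.15,0,2.7,7],[0,0,-150,12.15,0,2.7,7],[0,0,-150,12.15,0,2.7,7],[0,0,-150,12.15,0,2.7,7],[0,0,-150,12.15,0,2.7,7],[0,0,-150,12.15,0,2.7,7],[0,0,-150,12.15,0,2.7,7],[0,0,-150,12.15,0,2.7,7],[0,0,-150,12.15,0,2.7,7],[0,0,-150,12.15,0,2.7,7],[0,0,-150,12.15,0,2.7,7],[0,0,-150,12.15,0,2.7,7],[0,0,-150,12.15,0,2.7,7],[0,0,-150,12.15,0,2.7,7]]'
python3 - <<'E'
from h import *
st(); print(go([.5463,.158,.091]))
E
```

```text
t: 16.45
tcp_pos: [0.5461, 0.158, 0.1758]
orientation: [0.0, -0.455, 0.891, -0.0]
force: [-0.3, -0.1, 1.5]
grip_width: 0.821
gripper_force: 0.0
t 16.45 tcp [0.5461 0.158  0.1758] x [-0.586 -0.81  -0.   ] y [-0.81   0.586 -0.   ] z [ 0.  0. -1.] F [-0.26 -0.08  1.45] T [-0.03   0.003  0.029] w 0.821 gf 0.0 q6 [ 0.129  0.244  1.616 -0.     1.282 -2.386]
[-0.01 -0.02  8.48]
```

```bash
python3 -m handwheel '[[0,0,0,0,0,4,7],[0,0,0,0,0,7.5,7],[0,0,0,0,0,8.3,7],[0,0,0,0,0,8.3,5],[0,0,0,0,0,8.3,4],[0,0,0,0,0,8.3,3],[0,0,0,0,0,8.3,3],[0,0,0,0,0,8.3,3],[0,0,0,0,0,8.3,3],[0,0,0,0,0,8.3,3]]' 70
python3 -c "
from h import *
st()"
```

```text
t: 17.45
tcp_pos: [0.5471, 0.1587, 0.0953]
orientation: [0.002, -0.456, 0.89, -0.0]
force: [-3.0, 1.6, 6.0]
grip_width: 0.402
gripper_force: 69.9
t 17.45 tcp [0.5471 0.1587 0.0953] x [-0.585 -0.811 -0.003] y [-0.811  0.585 -0.002] z [ 0.003  0.001 -1.   ] F [-2.98  1.62  6.04] T [ 0.198  0.549 -0.008] w 0.402 gf 69.9 q6 [ 1.300e-01  3.400e-01  1.676e+00  1.000e-03  1.122e+00 -2.387e+00]
```

```bash
cat > tz.py <<'E'
import sys
from h import *
s=env.observe(); r,t=rot(); y=r.as_matrix()[:,1]
a=np.degrees(np.arctan2(y[1],y[0])); print('turned',round((144.2-a)%360,1),'Tz',round(s['torque'][2],3),'F',np.round(s['force'],1),'q6',round(s['joint_pos'][5],3),'t',round(s['t'],2))
sys.exit(0 if abs(s['torque'][2])<float(sys.argv[1]) else 1)
E
python3 -m handwheel '[[0,0,7,0,0,0,3],[0,0,14,0,0,0,3],[0,0,21,0,0,0,3]]' >/dev/null; python3 tz.py 1; python3 -m handwheel '[[0,0,7,0,0,0,3],[0,0,14,0,0,0,3],[0,0,21,0,0,0,3]]' >/dev/null; python3 tz.py 1; python3 -m handwheel '[[0,0,7,0,0,0,3],[0,0,14,0,0,0,3],[0,0,21,0,0,0,3]]' >/dev/null; python3 tz.py 1
```

```text
turned 21.2 Tz 0.17 F [-2.8 -1.1  5.4] q6 -2.016 t 17.75
turned 42.2 Tz 0.159 F [-2.2 -1.4  5.5] q6 -1.65 t 18.05
turned 63.2 Tz 0.172 F [-1.8 -3.1  6. ] q6 -1.283 t 18.35
```

Free-turning torque is about 0.17 N m. I continue in small steps, stopping when it rises.

```bash
T=0.25
python3 -m handwheel '[[0,0,7,0,0,0,3],[0,0,14,0,0,0,3]]' >/dev/null; python3 tz.py $T &&
python3 -m handwheel '[[0,0,5,0,0,0,3],[0,0,10,0,0,0,3]]' >/dev/null && python3 tz.py $T &&
python3 -m handwheel '[[0,0,5,0,0,0,3],[0,0,10,0,0,0,3]]' >/dev/null && python3 tz.py $T &&
python3 -m handwheel '[[0,0,5,0,0,0,3],[0,0,10,0,0,0,3]]' >/dev/null && python3 tz.py $T &&
python3 -m handwheel '[[0,0,5,0,0,0,3],[0,0,10,0,0,0,3]]' >/dev/null && python3 tz.py $T &&
python3 -m handwheel '[[0,0,5,0,0,0,3],[0,0,10,0,0,0,3]]' >/dev/null && python3 tz.py $T &&
python3 -m handwheel '[[0,0,5,0,0,0,3],[0,0,10,0,0,0,3]]' >/dev/null && python3 tz.py $T &&
python3 -m handwheel '[[0,0,5,0,0,0,3],[0,0,10,0,0,0,3]]' >/dev/null && python3 tz.py $T &&
python3 -m handwheel '[[0,0,5,0,0,0,3],[0,0,10,0,0,0,3]]' >/dev/null && python3 tz.py $T
```

```text
turned 77.2 Tz 0.177 F [-2.1 -4.6  6.3] q6 -1.039 t 18.55
turned 87.1 Tz 0.214 F [-3.7 -4.9  7.3] q6 -0.866 t 18.75
turned 97.1 Tz 0.174 F [-2.9 -5.   7.7] q6 -0.691 t 18.95
turned 107.1 Tz 0.151 F [-3.3 -6.4  8.1] q6 -0.517 t 19.15
turned 117.1 Tz 0.371 F [-4.5 -6.5  9. ] q6 -0.343 t 19.35
```

```bash
python3 -m handwheel '[[0,0,4,0,0,0,3]]' >/dev/null; python3 tz.py 1;  python3 -m handwheel '[[0,0,4,0,0,0,3]]' >/dev/null; python3 tz.py 1; python3 -m handwheel '[[0,0,4,0,0,0,3]]' >/dev/null; python3 tz.py 1
```

```text
turned 121.1 Tz 0.351 F [-5.1 -5.6  8.4] q6 -0.273 t 19.45
turned 125.1 Tz 0.361 F [-5.4 -6.4  8.9] q6 -0.204 t 19.55
turned 129.1 Tz 0.353 F [-5.1 -6.9 10.7] q6 -0.134 t 19.65
```

The torque has levelled off at about 0.355 N m, so the ratchet is slipping, at most about 20° so far. I stop, let go, retreat upward and check.

```bash
python3 -m handwheel '[[0,0,0,0,0,0,4],[0,0,0,0,0,0,5],[0,0,0,0,0,0,6.5],[0,0,0,0,0,0,7.5],[0,0,0,0,0,0,7.5],[0,0,0,0,0,-3,7.5],[0,0,0,0,0,-7,7.5],[0,0,0,0,0,-10,7.5],[0,0,0,-4,0,-12,7.5],[0,0,0,-9,0,-13,7.5],[0,0,0,-12,0,-13,7.5],[0,0,0,-12,0,-13,7.5],[0,0,0,-12,0,-13,7.5],[0,0,0,-12,0,-13,7.5]]'
python3 - <<'E'
from h import *
st()
a=viewer.get_image('wrist'); b=viewer.get_image('scene')[190:290,330:480]
a=a[:330,180:480]; b=cv2.resize(b,None,fx=3.2,fy=3.2,interpolation=cv2.INTER_CUBIC)
cv2.imwrite('pics/f.png',np.hstack([a,cv2.copyMakeBorder(b,0,max(0,330-b.shape[0]),0,0,cv2.BORDER_CONSTANT)[:330]])[:,:,::-1])
E
```

```text
t: 21.05
tcp_pos: [0.5769, 0.0431, 0.2222]
orientation: [-0.001, 0.607, 0.795, -0.0]
force: [0.0, 0.3, -0.3]
grip_width: 0.874
gripper_force: 0.0
t 21.05 tcp [0.5769 0.0431 0.2222] x [-0.263  0.965  0.001] y [ 0.965  0.263 -0.001] z [-0.001  0.001 -1.   ] F [ 0.02  0.34 -0.27] T [ 0.02  -0.046 -0.012] w 0.874 gf 0.0 q6 [-7.500e-02  2.220e-01  1.542e+00  1.000e-03  1.379e+00 -3.420e-01]
```

View pics/f.png

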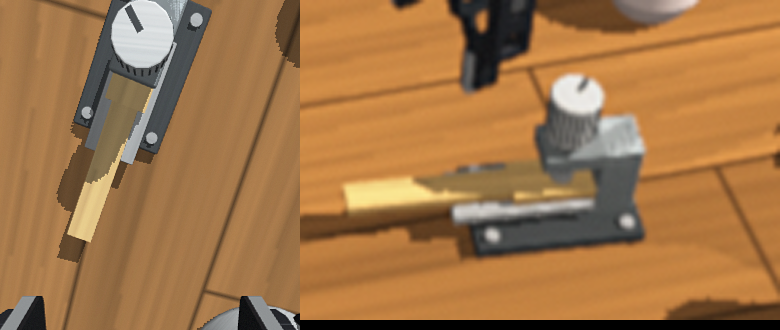

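The paddle is in line on the bed under the lowered spindle. The thimble bar has turned about 126°, matching the 129° commanded, so the pads didn't slip. The torque reached the slip level between 107° and 117°, so the slip is about 12–22°, under the 45° limit. The gripper is clear, so I hand in.

```bash
python3 -c "
from h import *
print(hand_in())"
```

```text
the job is handed in; nothing more can be done
None
```

The bamboo paddle is clamped with its blade against the upright. I stopped the thimble an estimated 12–22° after it began to slip, let go, and handed the job in at about 21 s.

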